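# Draw the gear tray out from under the load deck with the hooked rod

## Task

The gear tray is stowed under the load deck, where fingers cannot reach it. Take the hooked pull rod from its rest, reach under the deck's overhang, feel for the eye of the tray's swinging drawbar and catch it, and draw the tray gently, without knocks, all the way out to its stop; then unhook and lay the rod back in its rest as it lay. Touch deck and tray only with the rod, and leave the loose things lying about where they are.

Things in the scene. Friction and masses are not known exactly. Their poses are not given: they have to be found in the camera images.
- deck: Fixed load deck: dark plywood panel 360 (x) x 380 (y) x 12 mm on timber bearers, top 104, underside 92 mm above the table, a perforated metal rail along each side. Origin at table level under the panel's centre; x points from the open mouth into the tray's bay, y left when looking in, z up. Its mouth faces roughly the robot's right (-y); place and yaw differ each time.
- ledge (a point): Middle of the panel's lower edge at the mouth, deck x -180, y 0, z 92 mm. Below it the bay is open down to the table, between bearers with inner faces at deck y +-110 mm, up to the tray's front wall.
- tray: Sheet-metal gear tray 238 x 190 x 70 mm in the bay. Its frame coincides with the deck's when home and shifts to deck -x as it slides out: 190 mm to its stop; starts 0 to 20 mm out. Drags with 4 N (+10 N per m/s), stays where left; it and its stop are to feel no more than 20 N. Front wall at tray x -73, reaching 82 mm above the table: no room for the hook over it.
- drawbar_pin (a point): Vertical pin at tray x -85, y 0, 36 mm up, in a clevis 26 wide on the tray's front. On it swings a drawbar 14 wide with a round eye lying flat: eye centre 50 from the pin, hole 24, outside 37, 33 to 39 mm above the table. It points to tray -x when straight, swings 0.9 rad to either side to firm stops, stays where left (1 N at the eye); its angle is not measured. Axes: the tray's.
- pull_rod: Hooked pull rod, loose, about 200 g. Origin on the rod's axis at the grip point near its balance; x along the rod to the hook, z up as it lies. Wooden handle 24 wide (y) x 22 mm high (z) from x -99 to +25; then a steel shaft 8 mm thick to x 170, where it turns down (-z) into the hook. Starts in the rest, axis 57 mm above the table.
- hook_tip (a point): Lower end of the rod's hook: a round pin 8 mm thick, nearly vertical, at rod x 168 mm; its end is 28 mm below the rod's axis. Axes are the rod's.
- rod_rest: Fixed plywood rest, place and yaw differ. Origin at table level under the rod's grip point, x as the rod's x. Base 210 x 100 x 10 mm; two notched uprights 14 mm thick: at x -65 (notch 30 wide, floor 46 mm high, for the handle) and x +100 mm; flared cheeks up to 77 mm high. The rod lies home with its origin at x 0, y 0, z 57 mm here, x axes alike.
- front_notch (a point): Floor of the rest's front notch, 16 mm wide, 53 mm above the table, for the rod's shaft, at rest x +100 mm.
- pallet: Bystander: small wooden pallet, 160 x 122 x 34 mm, on the deck. Origin under its centre.
- tin: Bystander: round metal tin, 108 mm across, 125 mm high, on the pallet. Origin under its centre.
- eye_bolt: Bystander: steel eye bolt 85 mm long, lying on the deck. Origin at its middle, underneath.
- chock: Bystander: wooden wedge 90 x 42 x 40 mm, on the table beside the rest, on the robot's side. Origin under its centre.
- shackle: Bystander: steel bow shackle about 60 mm, flat on the table beside the deck's mouth. Origin about its middle, underneath.
- turnbuckle: Bystander: steel turnbuckle 185 mm long, flat on the table beside the rest. Origin under its centre.
- edge_protector: Bystander: black plastic angle 90 x 60 x 54 mm, on the deck. Origin under its centre.
There are look-alikes about, which are no part of the job. There is more than one size of the rod_rest; the one meant has the size given above.

How it is judged (in metres and radians):
On the way, in this order (a step that is already met when the one before it is completed fails the run):
1. the hook of the rod, out of its rest, is drawing the tray out by its drawbar (contact force between pull_rod and tray above 1 N and x of tray in the frame of deck between -0.17 and -0.045 m and horizontal distance between pull_rod and rod_rest above 0.1 m), for 0.2 s.
2. the tray is out on its stop (within 3 mm) and still (x of tray in the frame of deck below -0.187 m and linear speed of tray below 0.01 m/s), for 0.2 s.
At the end, for the whole second after the job is handed in: The tray stands out on its stop (at least 187 of its 190 mm) and still; the rod lies at rest in both notches of its rest, hook down and to the same end as before: within 25 mm lengthwise, 8 mm sideways, 5 mm in height of its home place and within 0.12 rad in direction (all of step 2 and x of pull_rod in the frame of rod_rest between -0.025 and 0.025 m and y of pull_rod in the frame of rod_rest between -0.008 and 0.008 m and z of pull_rod in the frame of rod_rest between 0.052 and 0.062 m and angle between the x axis of pull_rod and the x axis of rod_rest, either way round below 0.12 rad and angle between pull_rod's own z axis and vertical below 0.2 rad and linear speed of pull_rod below 0.02 m/s and x of hook_tip in the frame of rod_rest above 0.1 m); the robot touches nothing.
It fails at once if the rod presses or jerks on deck, tray or drawbar with more than 20 N (contact force between pull_rod and deck above 20 N).
It fails at once if the robot itself touches deck or tray (more than 2 N) (contact force between any of the fingers, the arm and deck above 2 N).
It fails at once if a bystander is moved more than 20 mm (distance of any of pallet, tin, eye_bolt, chock, shackle, turnbuckle, edge_protector from where it was at the start of the episode above 0.02 m).
It also fails if it takes over 72 s, if anything falls off the work surface, if the arm or the gripper's body presses on something with over 40 N, if the wrist force passes 120 N, or if a joint passes its speed limit or range.

## Robot

A 7-joint arm with a two-finger parallel gripper is mounted at the origin on the work surface. World frame = base frame: x ahead of the robot, y to its left, z up, the work surface at z = 0. Lengths are in mm, angles in rad, forces in N, time in s.
With the tool pointing down it reaches from about 400 to 875 mm from the base axis. Payload 19.3 kg.
Tool frame: the origin (TCP) lies at the very end of the fingers, on their centre line; the grasp point (between the pads) lies 19 mm behind it (grip_point_offset is the z of the grasp point in the tool frame, in mm); z points along the fingers, y is the line along which they close (so a half turn about z gives the same grasp; the last joint's range is limited). The gripper opens to 85 mm and grips with 20 to 120 N. Pads are 22 mm wide; open, the fingers measure 114 mm over their backs; the gripper's body (76 mm by 85 mm) begins 54 mm behind the grasp point. The pads swing forward as they close: fully open they stand 13 mm farther back than shut.
Start: joints at [-1.371, 0.521, -0.036, 1.599, 0.021, 1.021, -0.113], TCP at [166.606, 602.376, 231.291] pointing down, gripper open.
Joint ranges: [-2.91, 2.91], [-0.3, 2.13], [-1.5, 1.42], [0.17, 2.43], [-1.26, 4.41], [0.16, 1.93], [-2.52, 2.52]. Speed limits (rad/s): [1.89, 1.89, 2.39, 2.39, 3.01, 3.01, 3.01].

## Interface

Orientations are given as a 3x3 rotation matrix whose columns are the frame's x, y, z axes.
In Python, from workcell import movep, movel, goto_joints, open_gripper, clamp, wait, inverse_kinematics, read_state, camera, PlanningError, finish_job, grip_point_offset gives the robot as it stands. Calls block until the motion is done:
- movep(position, orientation): joint-space move of the TCP to a pose.
- movel(position, frame=None, max_speed=150, guard=None): straight line of the TCP; frame=None keeps the orientation; max_speed is the mean speed in mm/s. With guard (N) it stops when the force on the tool has changed by that much, and returns True; else False.
- goto_joints(angles): joint-space move.
- open_gripper() and clamp(): open the fingers fully, or close them until they stop; the grip force is fixed at half the most.
- wait(seconds).
- inverse_kinematics(position, orientation): joint angles nearest the present ones, or None.
- read_state(): the state.
- camera(name): name is "scene" or "side" or "wrist"; returns a dict with "image" (400x640x3 uint8, blue, green, red), "range_z" (400x640 float32, mm along the optical axis (not along the pixel's ray), 0 where there is no reading), "fx", "fy", "cx", "cy" (pixels), "cam_to_world" (4x4, takes a point from camera to world coordinates). Camera axes: x right, y up, looking along -z (the intrinsics and any distortion apply to the point x, -y, -z); pixel columns grow to the right and rows downward; lengths in mm; the calibration is good to about 2 mm. The wrist camera is an equidistant fisheye: a pixel r from the principal point sees the ray r / f radians off the axis. A picture is of the moment at which its call begins.
A pose or a line that the arm cannot do raises PlanningError and nothing moves.
- finish_job(): hands the job in; it is judged then, once.
The state is a dict: "time": time; "qpos": joint angles; "qvel": joint speeds; "joint_efforts": joint torques, N m; "eef_pos": TCP position; "tool_rot": TCP orientation; "ft_force": force on the tool from outside, world axes, zero at the start; "torque": the same for the moment, N m; "finger_gap": finger opening in mm; "gripper_force": force on a finger pad.
Only numpy, scipy, OpenCV 4.12 (cv2) and the standard library are available. Lean on these libraries where they do the work, as an engineer would, in place of code of your own. Each camera call takes 0.05 s, during which the arm holds its last target. There are 200 camera calls.

## Working session

There is one attempt and no reset: what is moved stays moved. The work goes in short steps, each a Python script; the robot and the scene stay as the last script left them, time stands still between calls to the robot, and variables do not carry over. Pictures are saved under pics/ and viewed, at most 10 in all, crops included, and the job is handed in when it is done.

```bash
ls; mkdir -p pics; python3 - <<'E'
from workcell import *
import cv2,numpy as np,pickle
d={}
for n in("scene","side"):
    c=camera(n);d[n]=c;cv2.imwrite(f"pics/{n}0.png",c["image"])
    print(n,c["fx"],c["cx"],c["cy"],np.round(c["cam_to_world"],3).tolist(),{k:v for k,v in c.items() if k not in("image","range_z","cam_to_world")})
pickle.dump(d,open("v0.pkl","wb"))
print(read_state()["time"],grip_point_offset)
E
```

```text
pics
scene 429.12404681461936 315.27640832969917 204.63396655565407 [[-0.428, -0.504, 0.75, 1500.824], [0.904, -0.26, 0.34, 465.476], [0.023, 0.824, 0.567, 892.732], [0.0, 0.0, 0.0, 1.0]] {'fx': 429.12404681461936, 'fy': 429.12404681461936, 'cx': 315.27640832969917, 'cy': 204.63396655565407}
side 516.8538756286174 312.02413208028435 202.0462231203637 [[0.871, 0.318, -0.375, -165.231], [-0.492, 0.567, -0.661, -1073.808], [0.003, 0.76, 0.65, 1191.748], [0.0, 0.0, 0.0, 1.0]] {'fx': 516.8538756286174, 'fy': 516.8538756286174, 'cx': 312.02413208028435, 'cy': 202.0462231203637}
0.1 -18.700000000000003
```

View pics/scene0.png

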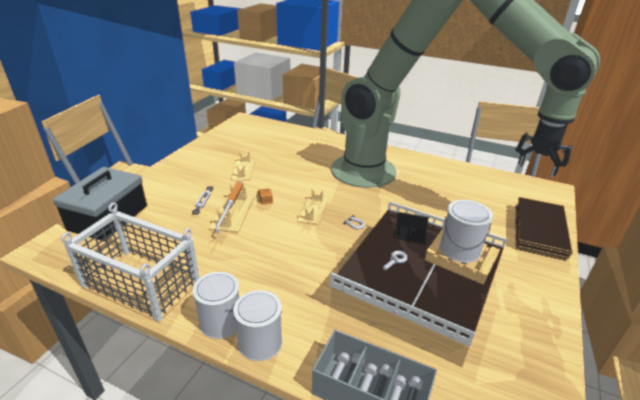

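View pics/side0.png

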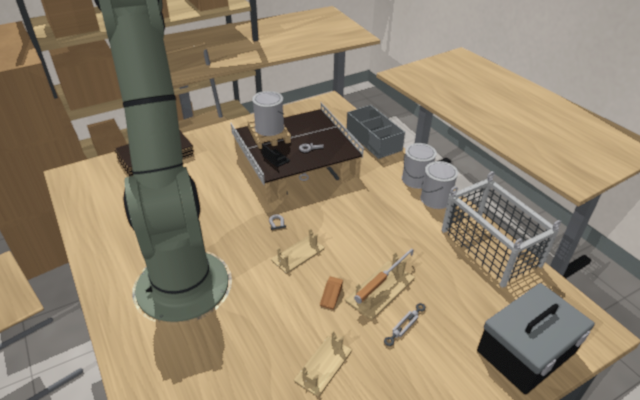

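```bash
cat > h.py <<'E'
import numpy as np,cv2,pickle
def cloud(c,fish=False):
    z=c["range_z"];v,u=np.mgrid[:400,:640]
    x=(u-c["cx"])/c["fx"];y=(v-c["cy"])/c["fy"]
    if fish:
        r=np.hypot(x,y);k=np.where(r>1e-9,np.tan(np.minimum(r,1.5))/np.maximum(r,1e-9),1);x=x*k;y=y*k
    P=np.stack([x*z,-y*z,-z,np.ones_like(z)],-1)@np.array(c["cam_to_world"]).T
    P=P[...,:3];P[z<=0]=np.nan
    return P
E
python3 - <<'E'
from h import *
d=pickle.load(open("v0.pkl","rb"))
for n,c in d.items():
    P=cloud(c);im=c["image"];hsv=cv2.cvtColor(im,cv2.COLOR_BGR2HSV).astype(int)
    H,S,V=hsv[...,0],hsv[...,1],hsv[...,2]
    # table check
    zt=P[...,2]; near=(P[...,0]>200)&(P[...,0]<900)&(abs(P[...,1])<600)
    print(n,"table z",np.nanmedian(zt[near&(abs(zt)<15)]),np.nanstd(zt[near&(abs(zt)<8)]))
    dk=near&(V<75)&(abs(zt-104)<7)
    dk=cv2.morphologyEx(dk.astype(np.uint8),cv2.MORPH_OPEN,np.ones((3,3)))
    k,l,s,_=cv2.connectedComponentsWithStats(dk)
    i=1+s[1:,4].argmax()
    allp=np.concatenate([P[l==j] for j in range(1,k) if s[j,4]>40])
    print("deck z",np.median(allp[:,2]),len(allp),cv2.minAreaRect(allp[:,:2].astype(np.float32)))
    hd=near&(H<14)&(S>140)&(V>80)&(zt>25)&(zt<80)
    k,l,s,_=cv2.connectedComponentsWithStats(hd.astype(np.uint8))
    for j in range(1,k):
        if s[j,4]>25:
            q=P[l==j];m=np.median(q,0);print("orange",s[j],m.round(1),q[:,2].max().round(1),cv2.minAreaRect(q[:,:2].astype(np.float32)))
    if 1:
        # greyish shaft pts near handle
        g=near&(zt>45)&(zt<75)&(P[...,1]<0)&(S<70)
        q=P[g];print("grey n",len(q),np.round(q[::max(1,len(q)//12)],0).tolist())
E
```

```text
scene table z 1.877758674072652 2.0315987887623845
deck z 105.59563968315337 6834 ((565.1046142578125, 371.5308837890625), (353.3585510253906, 346.89080810546875), 85.27192687988281)
grey n 590 [[398.0, -344.0, 71.0], [644.0, -594.0, 57.0], [526.0, -291.0, 68.0], [701.0, -589.0, 65.0], [695.0, -591.0, 48.0], [591.0, -282.0, 59.0], [646.0, -263.0, 61.0], [850.0, -476.0, 73.0], [876.0, -476.0, 74.0], [829.0, -381.0, 52.0], [838.0, -206.0, 68.0], [839.0, -205.0, 51.0], [896.0, -207.0, 50.0]]
side table z -0.6901532321371633 3.0705185524741387
deck z 102.63079976118001 3649 ((581.3106079101562, 364.8794860839844), (367.9371032714844, 377.1631164550781), 84.81233215332031)
grey n 569 [[890.0, -13.0, 53.0], [865.0, -78.0, 73.0], [896.0, -106.0, 67.0], [889.0, -111.0, 60.0], [852.0, -207.0, 51.0], [830.0, -261.0, 69.0], [831.0, -326.0, 45.0], [612.0, -275.0, 57.0], [574.0, -285.0, 56.0], [540.0, -296.0, 58.0], [828.0, -463.0, 50.0], [836.0, -483.0, 48.0], [398.0, -352.0, 55.0]]
```

```bash
cat >> h.py <<'E'
def down(yaw,s=1):
    y=s*np.array([-np.sin(yaw),np.cos(yaw),0]);z=np.array([0,0,-1.]);return np.stack([np.cross(y,z),y,z],1)
E
python3 - <<'E'
from h import *
from workcell import *
s=read_state();print(np.round(s["tool_rot"],2).tolist())
p=s["eef_pos"];movel([p[0],p[1],430],max_speed=250)
for sg in(1,-1):
    print(sg,[np.round(q,2) if (q:=inverse_kinematics(P,down(y,sg))) is not None else None for P,y in (((500,-295,300),.23),((500,-295,40),.23),((575,0,45),1.48),((575,-200,45),1.48),((575,20,45),1.48))])
E
```

```text
[[-0.96, 0.27, -0.0], [0.27, 0.96, -0.0], [-0.0, -0.0, -1.0]]
1 [array([ 0.76,  0.41, -0.45,  1.62,  0.19,  1.15,  2.06]), array([ 0.25,  0.74,  0.26,  1.86, -0.31,  0.59,  2.51]), array([ 0.67,  1.11, -1.28,  1.82,  1.17,  1.21,  2.05]), array([-0.35,  1.05,  1.01,  1.8 , -1.09,  0.97, -2.09]), array([ 0.64,  1.11, -1.28,  1.82,  1.17,  1.21,  2.01])]
-1 [array([-0.22,  0.58,  1.02,  1.67, -0.52,  1.2 , -0.42]), array([ 0.05,  0.81,  0.57,  1.87, -0.69,  0.67, -0.3 ]), array([-0.34,  0.74,  0.34,  1.87, -0.41,  0.6 ,  0.17]), array([-0.19,  0.87,  0.66,  1.79, -0.75,  0.75,  0.79]), array([-0.35,  0.73,  0.31,  1.87, -0.37,  0.59,  0.11])]
```

```bash
python3 - <<'E'
from h import *
from workcell import *
movep((540,-285,330),down(.23,-1))
c=camera("wrist");pickle.dump(c,open("w1.pkl","wb"));cv2.imwrite("pics/w1.png",c["image"])
print(read_state()["time"],c["fx"],c["cx"],c["cy"],np.round(c["cam_to_world"],2).tolist(),np.round(read_state()["qpos"],2))
P=cloud(c,True);print(np.nanmedian(P[...,2]),np.isnan(P[...,2]).mean())
E
```

```text
4.4667 309.70691628693146 320.11787886582647 197.28851252144366 [[0.23, 0.93, 0.29, 614.13], [-0.97, 0.22, 0.07, -267.48], [0.0, -0.3, 0.95, 473.05], [0.0, 0.0, 0.0, 1.0]] [-0.2   0.58  0.96  1.54 -0.49  1.28 -0.51]
0.9612504287343313 0.00476953125
```

View pics/w1.png

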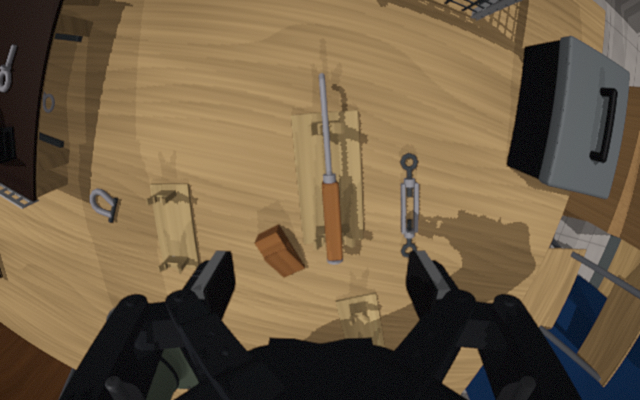

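```bash
python3 - <<'E'
from h import *
c=pickle.load(open("w1.pkl","rb"));P=cloud(c,True);im=c["image"];hsv=cv2.cvtColor(im,cv2.COLOR_BGR2HSV).astype(int)
H,S,V=hsv[...,0],hsv[...,1],hsv[...,2]
for n,p in dict(hend=(335,258),h=(332,220),h2=(331,185),sh=(326,140),tip=(322,80),table=(250,150),base=(312,150),tb=(409,163),tb2=(409,245),chock=(280,240)).items():print(n,P[p[1],p[0]].round(1),im[p[1],p[0]])
W=np.zeros((400,640),bool);W[60:275,310:350]=1
hd=W&(H<13)&(S>130)&(P[...,2]>45)
q=P[hd];print("handle",hd.sum(),cv2.minAreaRect(q[:,:2].astype(np.float32)),np.median(q[:,2]))
vx=cv2.fitLine(q[:,:2].astype(np.float32),cv2.DIST_HUBER,0,.01,.01).ravel();print("line",vx,np.arctan2(vx[1],vx[0]))
sh=W&(S<60)&(P[...,2]>48)&(P[...,2]<75);r=P[sh]
vs=cv2.fitLine(r[:,:2].astype(np.float32),cv2.DIST_HUBER,0,.01,.01).ravel();print("shaft",sh.sum(),vs,np.arctan2(vs[1],vs[0]),np.median(r[:,2]))
u=vs[:2]*np.sign(vs[0]);a=np.concatenate([q,r]);
t=a[:,:2]@u;print("extent",t.min(),t.max(),"handle",(q[:,:2]@u).min(),(q[:,:2]@u).max(), "lat", np.median(q[:,:2]@[-u[1],u[0]]),np.median(r[:,:2]@[-u[1],u[0]]))
# rest base: points z 5..14
b=(P[...,2]>5)&(P[...,2]<14)&(P[...,0]>380)&(P[...,0]<720)&(P[...,1]>-380)&(P[...,1]<-200)
b=cv2.morphologyEx(b.astype(np.uint8),cv2.MORPH_OPEN,np.ones((3,3)));k,l,s,_=cv2.connectedComponentsWithStats(b)
for j in range(1,k):
    if s[j,4]>150:print("base",s[j],cv2.minAreaRect(P[l==j][:,:2].astype(np.float32)))
# eye
sub=P[85:125,30:75]; 
for v in range(88,120,3):print(v,[f"{P[v,x,0]:.0f},{P[v,x,1]:.0f},{P[v,x,2]:.0f}" for x in range(38,64,3)])
z=cv2.resize(im[40:200,0:130],None,fx=4.5,fy=3.7,interpolation=cv2.INTER_CUBIC);z=cv2.convertScaleAbs(z,alpha=1.6);cv2.imwrite("pics/w1c.png",z)
E
```

```text
hend [ 404.5 -339.4   67.7] [ 53  94 145]
h [ 462.4 -320.3   67.7] [ 53  94 143]
h2 [ 511.7 -306.7   68.3] [ 48  88 137]
sh [ 568.9 -286.1   62.3] [150 145 148]
tip [ 645.5 -262.6   61.3] [146 141 143]
table [ 521.  -176.7   -0. ] [ 98 141 170]
base [ 543.4 -271.5    9.3] [105 148 173]
tb [ 559.1 -425.4    2.1] [ 82 121 149]
tb2 [ 426.9 -466.1   14. ] [68 66 60]
chock [ 399.  -253.5   35.7] [ 50  90 137]
handle 8 ((461.15960693359375, -327.9129943847656), (118.2670669555664, 14.642653465270996), 25.70513916015625) 67.198644369329
line [ 9.2789674e-01  3.7283733e-01  4.9120105e+02 -3.1223260e+02] 0.38206497
shaft 739 [ 9.5399940e-01  2.9980856e-01  5.7521881e+02 -2.8439740e+02] 0.30449197 60.9648278127583
extent 274.68172147056134 547.4708497100511 handle 282.0629458633503 399.1034672725962 lat -444.0511757494435 -443.7703681062772
base [ 328  110   35  130 2992] ((513.1632080078125, -333.35089111328125), (208.3762664794922, 45.9375), 17.853975296020508)
base [ 291  112   36  132 3117] ((495.90863037109375, -281.55108642578125), (210.1575927734375, 47.074405670166016), 17.344753265380
[... 702 characters left out ...]
'540,275,0', '547,222,38', '542,253,1', '543,244,1', '543,234,1']
106 ['548,193,101', '548,193,94', '539,250,38', '533,283,2', '534,275,-0', '541,220,39', '536,254,-0', '537,243,0', '537,234,-0']
109 ['543,195,99', '542,194,93', '533,248,40', '534,242,36', '535,228,40', '529,262,1', '530,253,0', '531,240,3', '532,231,2']
112 ['538,196,98', '519,305,1', '520,294,0', '528,239,38', '522,274,-1', '523,262,0', '523,254,-2', '525,242,0', '526,233,-0']
115 ['533,194,99', '513,302,2', '514,292,1', '515,281,1', '516,272,0', '517,261,0', '518,252,-1', '519,240,1', '520,231,0']
118 ['528,194,98', '506,304,0', '507,292,0', '509,281,1', '509,272,-0', '510,261,-0', '512,250,0', '513,241,-0', '514,232,-1']
```

View pics/w1c.png

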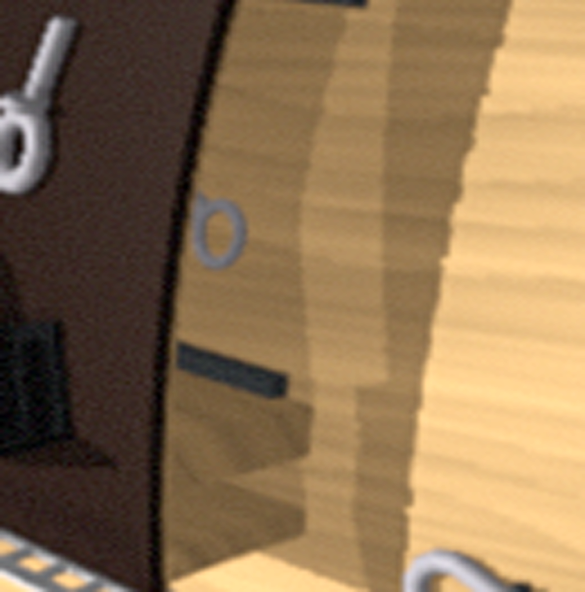

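```bash
python3 - <<'E'
from h import *
c=pickle.load(open("w1.pkl","rb"));P=cloud(c,True);im=c["image"];hsv=cv2.cvtColor(im,cv2.COLOR_BGR2HSV).astype(int)
H,S,V=hsv[...,0],hsv[...,1],hsv[...,2];f32=np.float32
W=np.zeros((400,640),bool);W[60:275,310:350]=1
hd=W&(H<18)&(S>145)&(P[...,2]>58);q=P[hd]
vx=cv2.fitLine(q[:,:2].astype(f32),cv2.DIST_HUBER,0,.01,.01).ravel();u=vx[:2]*np.sign(vx[0])
print("handle",hd.sum(),np.arctan2(u[1],u[0]),(q[:,:2]@u).min(),(q[:,:2]@u).max(),np.median(q[:,:2]@[-u[1],u[0]]),cv2.minAreaRect(q[:,:2].astype(f32)))
# mouth edge top
E=[]
for v in range(20,185):
    r=np.where((P[v,:80,2]>97)&(P[v,:80,2]<110)&(V[v,:80]<80))[0]
    if len(r):E.append(P[v,r[-1]])
E=np.array(E);l=cv2.fitLine(E[:,:2].astype(f32),cv2.DIST_HUBER,0,.01,.01).ravel();print("edge",l,np.arctan2(l[1],l[0]),E[0],E[-1],np.median(E[:,2]))
# eye ring
e=(P[...,2]>31)&(P[...,2]<43)&(P[...,1]>205)&(P[...,1]<270)&(P[...,0]>500)&(P[...,0]<620)
pe=P[e];print("eye",len(pe),cv2.minEnclosingCircle(pe[:,:2].astype(f32)),pe.max(0),pe.min(0))
# dark bars
for x,y in((51,140),(60,143),(70,38),(80,39),(103,203),(110,205)):print((x,y),P[y,x].round(0))
# scene/side deck edges : per-view dark deck points, extents along fitted axes
th=np.arctan2(l[1],l[0]); th=th if abs(th)<1 else th-np.pi*np.sign(th)
a=np.array([np.cos(th),np.sin(th)]);b=np.array([-a[1],a[0]])
d=pickle.load(open("v0.pkl","rb"))
for n,cc in d.items():
    Q=cloud(cc);v=cv2.cvtColor(cc["image"],cv2.COLOR_BGR2HSV)[...,2]
    m=(Q[...,0]>300)&(Q[...,0]<850)&(Q[...,1]>100)&(Q[...,1]<640)&(abs(Q[...,2]-104)<8)&(v<75)
    p=Q[m][:,:2];s,t=p@a,p@b;print(n,"along mouth",np.percentile(s,[.5,1,99,99.5]),"depth",np.percentile(t,[.5,1,99,99.5]))
    m=(Q[...,0]>300)&(Q[...,0]<850)&(Q[...,1]>150)&(Q[...,1]<590)&(Q[...,2]>112)&(Q[...,2]<128)
    p=Q[m][:,:2];s=p@a;print(np.histogram(s,np.arange(360,820,10))[0].tolist())
print("edge b",l[2:]@b, "eye a,b later",a,b)
E
```

```text
handle 1199 0.30554968 281.5961202339265 398.6427827137069 -444.8153323972578 ((458.16461181640625, -321.8745422363281), (117.03909301757812, 22.857812881469727), 17.471988677978516)
edge [ 9.9613059e-01 -8.7885261e-02  5.2171118e+02  1.9526929e+02] -0.0879988 [691.022145   180.55513022 100.94213743] [408.4461563  205.5602757   97.85308952] 98.32800797084684
eye 136 ((549.4544677734375, 239.7711944580078), 21.7611141204834) [565.45160426 257.13835435  41.12128547] [528.25886833 219.53402738  33.39157931]
(51, 140) [468. 252.  12.]
(60, 143) [466. 222.  12.]
(70, 38) [671. 226.  12.]
(80, 39) [670. 204.   4.]
(103, 203) [364. 105.   1.]
(110, 205) [364.  87.   1.]
scene along mouth [368.7558361  376.98062537 703.0678695  724.93036031] depth [247.16694735 248.79457712 594.56872463 595.5900007 ]
[2, 0, 0, 0, 29, 64, 60, 38, 20, 27, 17, 15, 23, 0, 0, 1, 104, 199, 30, 23, 16, 18, 36, 8, 11, 13, 7, 0, 0, 0, 0, 0, 0, 0, 0, 0, 0, 365, 1, 0, 0, 0, 0, 0, 0]
side along mouth [370.27790166 372.89483467 730.09863519 732.10550356] depth [235.53254121 237.02846987 590.02895061 594.02038568]
[0, 0, 0, 0, 34, 56, 14, 7, 16, 20, 17, 9, 1, 1, 2, 12, 5, 2, 7, 5, 3, 12, 6, 2, 2, 1, 0, 0, 0, 0, 0, 0, 0, 0, 0, 0, 0, 108, 9, 0, 0, 0, 0, 0, 0]
edge b 240.36443 eye a,b later [ 0.9961306  -0.08788527] [0.08788527 0.9961306 ]
```

```bash
cat >> h.py <<'E'
YR=.305;R0=np.array([492.5,-310.7]);TZ=-18.7
DX=np.array([.0879,.9961]);DA=np.array([.9961,-.0879]);YD=np.arctan2(DX[1],DX[0])
def tcp_for_tip(a,b,axis_z,yaw=YD,L=168):
    g=a*DA+b*DX-L*np.array([np.cos(yaw),np.sin(yaw)]);return np.array([g[0],g[1],axis_z+TZ])
E
python3 - <<'E'
from h import *
from workcell import *
movep((*R0,110),down(YR,-1));movel((*R0,57+TZ),max_speed=120,guard=15)
print(read_state()["eef_pos"]);clamp();s=read_state();print(s["finger_gap"],s["gripper_force"],s["eef_pos"].__repr__())
f=np.array(s["ft_force"])
print(movel((*R0,200),max_speed=120));s=read_state();print(s["finger_gap"],np.array(s["ft_force"])-f,s["torque"])
p=tcp_for_tip(523.5,180,200+18.7);movep(p,down(YD,-1));p[2]=77+TZ;print(movel(p,max_speed=150,guard=8))
c=camera("wrist");pickle.dump(c,open("w2.pkl","wb"));cv2.imwrite("pics/w2.png",c["image"]);print(read_state()["time"],read_state()["eef_pos"],p)
E
```

```text
[ 492.77213711 -311.0452235    38.91162724]
23.00796326698579 58.626744747161865 array([ 492.69298846, -310.91585993,   38.64117726])
False
23.2776438821365 [-1.01963488  0.14148142 -8.43658964] [ 0.01472308 -0.01182648 -0.01915746]
False
10.4333 [523.01034987 -34.18534556  59.08568714] [522.51271893 -34.06733501  58.3       ]
```

View pics/w2.png

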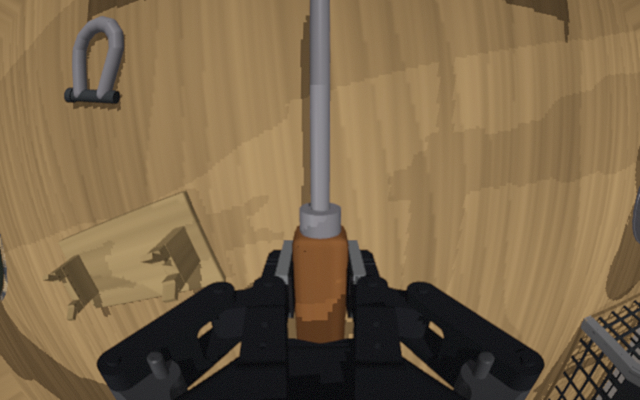

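```bash
python3 - <<'E'
from h import *
from workcell import *
c=pickle.load(open("w2.pkl","rb"));P=cloud(c,True)
hsv=cv2.cvtColor(c["image"],cv2.COLOR_BGR2HSV);S=hsv[...,1]
for v in(5,60,120,180,215,234,245,300):
    r=np.where((P[v,290:355,2]>60)&(P[v,290:355,2]<110))[0]+290
    if len(r):
        m=P[v,r].mean(0);print(v,m.round(1),"a,b",(m[:2]@DA).round(1),(m[:2]@DX).round(1),"width",len(r),P[v,(r[0]+r[-1])//2].round(1))
s=read_state();e=np.array(s["eef_pos"]);print("grip a,b",e[:2]@DA,e[:2]@DX,np.round(s["tool_rot"],3).tolist())
c=camera("side");pickle.dump(c,open("s2.pkl","wb"))
Q=cloud(c);S=cv2.cvtColor(c["image"],cv2.COLOR_BGR2HSV)[...,1]
m=(abs(Q[...,0]-535)<60)&(Q[...,1]>0)&(Q[...,1]<200)&(Q[...,2]>55)&(Q[...,2]<95);q=Q[m]
print(len(q),"b max",(q[:,:2]@DX).max());
cv2.imwrite("pics/s2.png",cv2.resize(c["image"][130:260,200:380],None,fx=4,fy=4,interpolation=cv2.INTER_CUBIC))
E
```

```text
5 [532.6  80.8  81.2] a,b 523.4 127.3 width 20 [532.4  80.2  82.8]
60 [530.4  58.2  80.9] a,b 523.2 104.6 width 21 [530.4  58.   82.3]
120 [528.5  34.7  81.1] a,b 523.4 81.0 width 20 [528.3  34.7  81.2]
180 [526.5  10.7  81. ] a,b 523.5 56.9 width 19 [526.6  11.   82.4]
215 [525.3  -2.9  84.8] a,b 523.5 43.3 width 40 [525.   -2.2  86.5]
234 [524.6 -11.6  84.1] a,b 523.5 34.6 width 53 [524.6 -10.9  85.6]
245 [525.3 -16.2  85.3] a,b 524.7 30.0 width 64 [525.1 -14.5  88.8]
300 [522.7 -41.   90.3] a,b 524.3 5.1 width 65 [522.7 -41.7  89.2]
grip a,b 523.9755013765432 11.920587044619811 [[0.088, 0.996, 0.001], [0.996, -0.088, 0.0], [0.0, 0.001, -1.0]]
77 b max 246.682749611117
```

View pics/s2.png

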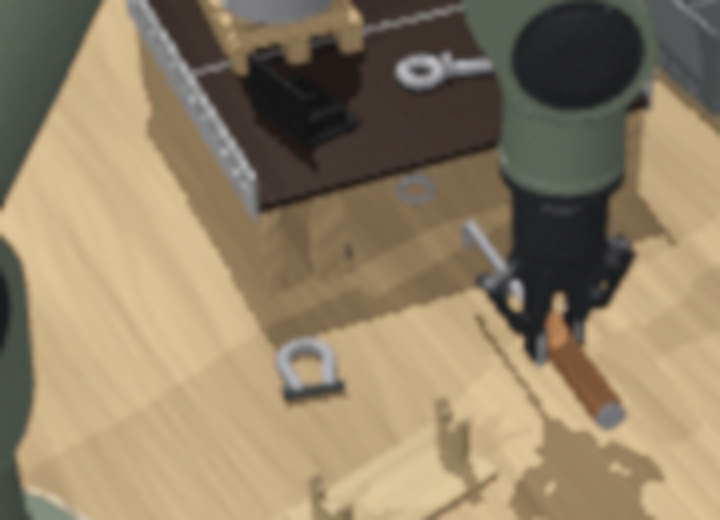

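```bash
python3 - <<'E'
from h import *
from workcell import *
c=pickle.load(open("s2.pkl","rb"));Q=cloud(c)
e=(abs(Q[...,2]-36)<9)&(Q[...,1]>200)&(Q[...,1]<270)&(Q[...,0]>490)&(Q[...,0]<610)
k,l,s,_=cv2.connectedComponentsWithStats(e.astype(np.uint8))
for j in range(1,k):
    p=Q[l==j]
    if len(p)>5:print(len(p),s[j],p.min(0).round(1),p.max(0).round(1),p.mean(0).round(1))
# ray at eye-ring centre onto z=36, and shaft end
def ray(u,v,z):
    T=np.array(c["cam_to_world"]);d=T[:3,:3]@[(u-c["cx"])/c["fx"],-(v-c["cy"])/c["fy"],-1];o=T[:3,3];return o+d*(z-o[2])/d[2]
p=ray(304,177,36);print("eye ray",p,p[:2]@DA,p[:2]@DX)
p=ray(316.5,186.5,77);print("shaft end ray",p,p[:2]@DA,p[:2]@DX)
for sg in (285,):
    print(movel(tcp_for_tip(523.5,sg,77.,L=167.5),max_speed=60,guard=4))
st=read_state();print(st["time"],st["eef_pos"],st["ft_force"])
c=camera("side");cv2.imwrite("pics/s3.png",cv2.resize(c["image"][150:220,260:360],None,fx=7,fy=7,interpolation=cv2.INTER_CUBIC))
E
```

```text
40 [299 173  10   8  40] [527.5 214.   29.4] [563.8 257.9  41.9] [545.8 236.8  36.7]
eye ray [546.2070159  238.41751865  36.        ] 523.1199086462632 285.499287022574
shaft end ray [532.79570839 124.11118449  77.        ] 519.8084320057324 170.45989363765196
False
12.3917 [531.79880588  70.68259067  58.31546132] [-0.45560122 -0.25778587 -2.80906288]
```

View pics/s3.png

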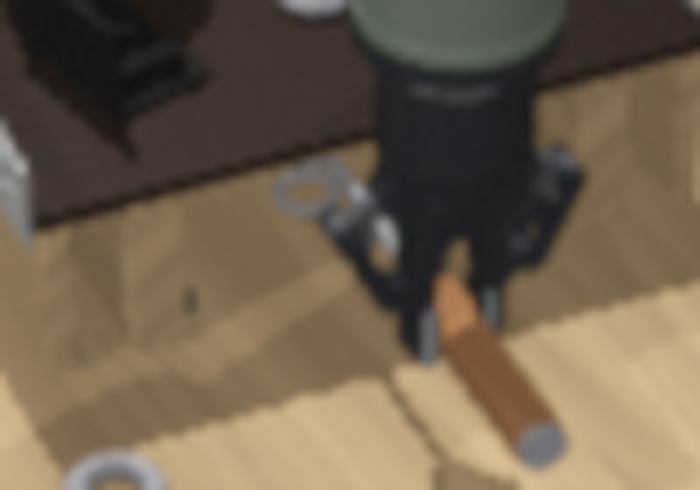

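```bash
python3 - <<'E'
from h import *
from workcell import *
f0=np.array(read_state()["ft_force"])
g=movel(tcp_for_tip(523.5,285,56.,L=167.5),max_speed=20,guard=3)
st=read_state();print(g,st["time"],st["eef_pos"],np.array(st["ft_force"])-f0)
if not g:
    for b in (283,280,277,274,271): 
        g=movel(tcp_for_tip(523.5,b,56.,L=167.5),max_speed=15,guard=5);st=read_state();print(b,g,st["eef_pos"],(np.array(st["ft_force"])-f0).round(2))
        if g:break
E
```

```text
False 13.6417 [531.83826348  71.03291747  37.39993393] [-0.29275607 -1.11201253 -0.07928039]
283 False [531.64108018  68.89062718  37.36793931] [-0.52 -0.97  0.24]
280 False [531.38489704  66.03276088  37.32453045] [-1.13 -0.21  0.27]
277 False [531.13413355  63.00877496  37.32162433] [ 0.31  2.28 -0.63]
274 False [530.76597818  59.89377158  37.29339425] [0.4  1.72 0.65]
271 False [530.49733878  56.85472727  37.30308006] [ 0.67  0.68 -1.  ]
```

```bash
python3 - <<'E'
from h import *
from workcell import *
f0=np.array(read_state()["ft_force"])
for a,b,v in((530,262,25),(540,248,25),(547,235,25),(547,190,40)):
    g=movel(tcp_for_tip(a,b,56.,L=167.5),max_speed=v,guard=10);st=read_state();print(b,g,round(st["time"],1),st["eef_pos"].round(1),(np.array(st["ft_force"])-f0).round(2))
    if g:break
c=camera("side");pickle.dump(c,open("s4.pkl","wb"));cv2.imwrite("pics/s4.png",cv2.resize(c["image"][130:260,200:380],None,fx=4,fy=4,interpolation=cv2.INTER_CUBIC))
E
```

```text
262 False 15.9 [536.1  47.1  37.3] [-0.43 -1.12  1.61]
248 False 16.8 [544.9  32.4  37.3] [-0.94 -0.59  1.52]
235 False 17.5 [550.8  18.8  37.3] [-1.9  -0.28  1.28]
190 False 18.8 [546.9 -25.8  37.3] [-1.33  0.05  1.15]
```

View pics/s4.png

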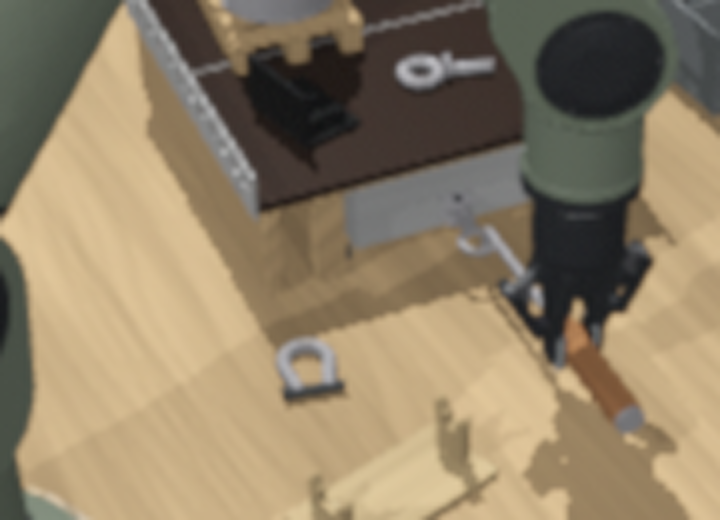

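```bash
python3 - <<'E'
from h import *
from workcell import *
def rep(b,g):
    st=read_state();e=st["eef_pos"];print(b,g,round(st["time"],1),"tip b",round(e[:2]@DX+167.5,1),(np.array(st["ft_force"])).round(2));return st
g=movel(tcp_for_tip(547,108,56.,L=167.5),max_speed=35,guard=10);rep(108,g)
if not g:
    g=movel(tcp_for_tip(547,70,56.,L=167.5),max_speed=10,guard=7);rep(70,g)
wait(.3);rep('end',0)
c=camera("side");pickle.dump(c,open("s5.pkl","wb"));Q=cloud(c)
# tray front wall: grey points at z 45..80 in front of mouth
S=cv2.cvtColor(c["image"],cv2.COLOR_BGR2HSV)[...,1]
m=(Q[...,0]>440)&(Q[...,0]<660)&(Q[...,1]>-50)&(Q[...,1]<190)&(Q[...,2]>50)&(Q[...,2]<80)&(S<50)
t=Q[m][:,:2]@DX;print(len(t),np.percentile(t,[5,25,50,75]))
E
```

```text
108 False 21.3 tip b 108.1 [ 0.4   4.26 -2.78]
70 True 23.3 tip b 90.4 [-0.52  0.6  -1.49]
end 0 23.6 tip b 90.8 [-1.17  0.01 -2.11]
461 [ 49.09796464 153.35456743 157.2164053  171.81405734]
```

```bash
python3 - <<'E'
from h import *
from workcell import *
def rep(b,g):
    st=read_state();e=st["eef_pos"];print(b,g,round(st["time"],1),"tip b",round(e[:2]@DX+167.5,1),"a",round(e[:2]@DA,1),(np.array(st["ft_force"])).round(2));return st
g=movel(tcp_for_tip(547,75,56.,L=167.5),max_speed=6,guard=9);st=rep(75,g)
wait(.4);st=rep('end',0)
E
```

```text
75 True 24.5 tip b 90.2 a 546.0 [ 0.03  0.24 -1.67]
end 0 24.9 tip b 90.2 a 545.8 [ 0.36 -0.03 -2.16]
```

```bash
python3 - <<'E'
from h import *
from workcell import *
def rep(b,g):
    st=read_state();e=st["eef_pos"];print(b,g,round(st["time"],1),e.round(1),(np.array(st["ft_force"])).round(2));return st
g=movel(tcp_for_tip(546,98,56.,L=167.5),max_speed=15,guard=3);rep('back',g)
g2=movel(tcp_for_tip(546,97,82.,L=167.5),max_speed=25,guard=4);rep('lift',g2)
if not g2:
    movel(tcp_for_tip(546,60,90.,L=167.5),max_speed=80)
    movel(tcp_for_tip(546,55,220.,L=167.5),max_speed=150)
    movep((*R0,200),down(YR,-1));rep('above',0)
    c=camera("wrist");pickle.dump(c,open("w6.pkl","wb"));P=cloud(c,True)
    u=np.array([np.cos(YR),np.sin(YR)]);n=np.array([-u[1],u[0]])
    for v in(5,60,120,180,215,228,234,240):
        r=np.where((P[v,290:355,2]>190)&(P[v,290:355,2]<260))[0]+290
        if len(r):m=P[v,r].mean(0);print(v,(m[:2]@u-R0@u).round(1),(m[:2]@n-R0@n).round(1),m[2].round(1),len(r))
    c=camera("side");pickle.dump(c,open("s6.pkl","wb"));Q=cloud(c)
    S=cv2.cvtColor(c["image"],cv2.COLOR_BGR2HSV)[...,1]
    m=(Q[...,0]>440)&(Q[...,0]<660)&(Q[...,1]>-50)&(Q[...,1]<190)&(Q[...,2]>50)&(Q[...,2]<80)&(S<50)
    t=Q[m][:,:2]@DX;print(len(t),np.percentile(t,[5,25,50,75]))
E
```

```text
back False 25.6 [ 537.8 -117.2   37.3] [-0.1  -0.39 -2.89]
lift False 26.8 [ 537.6 -118.2   63.2] [ 0.2   0.12 -3.05]
above 0 29.1 [ 492.4 -310.4  199.2] [-0.13  0.46 -2.88]
5 115.6 0.3 220.9 20
60 92.8 0.1 220.8 21
120 69.2 0.3 220.8 20
180 45.2 0.1 221.2 19
215 31.6 0.0 225.1 41
228 25.2 -0.2 223.4 47
234 22.7 0.0 224.1 52
240 19.4 -0.9 223.0 64
449 [151.20891233 154.49370663 157.62258715 171.02988795]
```

```bash
python3 - <<'E'
from h import *
from workcell import *
def rep(b,g):
    st=read_state();e=st["eef_pos"];print(b,g,round(st["time"],1),e.round(1),(np.array(st["ft_force"])).round(2),round(st["finger_gap"],1));return st
movel((*R0,75),max_speed=120)
g=movel((*R0,57+TZ),max_speed=25,guard=6);rep('down',g)
if g and read_state()["eef_pos"][2]>42: raise SystemExit("high")
open_gripper();rep('open',0)
movel((*R0,130),max_speed=80)
movep((540,-285,330),down(.23,-1));rep('up',0)
c=camera("wrist");pickle.dump(c,open("w7.pkl","wb"));cv2.imwrite("pics/w7.png",c["image"])
P=cloud(c,True);hsv=cv2.cvtColor(c["image"],cv2.COLOR_BGR2HSV).astype(int);H,S,V=hsv[...,0],hsv[...,1],hsv[...,2];f32=np.float32
W=np.zeros((400,640),bool);W[60:275,310:350]=1
q=P[W&(H<18)&(S>145)&(P[...,2]>58)]
vx=cv2.fitLine(q[:,:2].astype(f32),cv2.DIST_HUBER,0,.01,.01).ravel();u=vx[:2]*np.sign(vx[0])
print("handle",len(q),np.arctan2(u[1],u[0]),(q[:,:2]@u).min(),(q[:,:2]@u).max(),np.median(q[:,:2]@[-u[1],u[0]]),np.median(q[:,2]))
r=P[W&(S<60)&(P[...,2]>48)&(P[...,2]<75)];print("shaft",len(r),np.median(r[:,2]),(r[:,:2]@u).max())
E
```

```text
down True 31.8 [ 492.4 -310.7   38.6] [-1.22  0.68  8.24] 23.1
open 0 32.5 [ 492.  -310.3   37.9] [-0.32  0.4  -0.51] 85.2
up 0 34.6 [ 539.9 -284.8  329.4] [-0.9  -0.44 -0.22] 85.4
handle 1210 0.30443555 281.28553351767295 398.80931996650696 -444.5462016151024 68.17657249872002
shaft 732 61.0548884857555 546.5822846678267
```

View pics/w7.png

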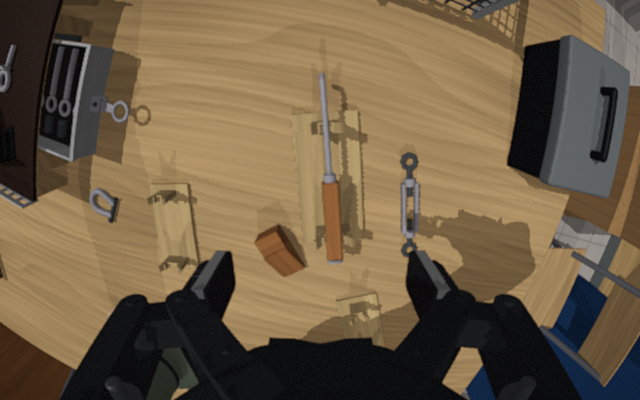

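The rod is back as it lay: handle at (332,220), hook at (322,75). The tray is out at (75,100), and the bystanders in this view look unmoved.

```bash
python3 -c "
from workcell import *
print(finish_job())"
```

```text
the job is handed in; nothing more can be done
None
```

I drew the tray out to its stop, laid the rod back within about 1 mm of where it started, and handed the job in at about 35 s; no verdict was returned.

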